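Load the guard combs into the drying dock and trip its roller-lever switch

TASK

Set the clipped pack of guard combs down inside the drying dock's open basket, without dropping it in. Then start the dock: push the roller on top of the upright steel switch arm sideways, away from the basket, until the arm snaps over by itself and stays over, and leave it there; where it snaps over differs each time, so feel for it, and do not ram the arm against its far stop. Leave the bowl, the shaver handle and the comb where they are.

Things in the scene. Friction and masses are not known exactly. Their poses are not given: they have to be found in the camera images.
- dryer: Fixed drying dock: white base 190 (x) x 210 (y) x 30 mm high, origin at the centre of its underside, z up, front at -x. On its +y half an open grey basket (basket) with a blower pod behind it (x 40 to 90, y -10 to 100, top 65 mm above the counter). On its -y half a grey switch block (x -33 to 33, y -100 to -40, top 85 mm); the switch arm swings beside its +x face.
- basket (a point): Centre of the basket's inner floor, 34 mm above the counter, axes as dryer. The basket is 112 (x) x 102 (y) mm inside, walls 4 mm thick whose rim is 21 mm above this point.
- hinge (a point): Point on the switch arm's level hinge axis, which runs along the dock's x: at (44, -70) mm in dryer, 50 mm above the counter; axes as dryer. The arm stands up from it and swings in the dock's y-z plane.
- roller (a point): Centre of the black roller on the end of the switch arm: a cylinder 21 mm across and 18 mm long (along the dock's x), spins freely, 75 mm from the hinge axis and 11 mm farther to +x. At rest it is 36 mm to the dock's +y of the hinge (basket side) and 116 mm above the counter; it swings over the top towards -y. Nothing else stands as high as its underside.
- lever: Steel switch arm, 10 mm bar, origin on its hinge, z to the roller. At rest it leans 0.5 rad to the dock's +y. An over-centre spring pushes it back with 1 to 3 N at the roller, fading to 0 at the trip angle (hidden, 0.3 to 1.05 rad past rest); released before it, it swings back. Past it the arm throws itself 0.1 rad (7 mm) on to a stop (springy, 3 N/mm) and stays. Keep under 12 N.
- pack_center (a point): Centre of the clipped pack of three orange guard combs, 15 mm above its underside. The pack is 44 (x) x 26 (y) x 28 mm, standing with z up in the tray; a stainless spring clip 24 mm wide (x) over its middle makes it 30 mm thick in y there, from 10 to 28 mm above its underside; its wire loops rise to 41 mm. Grip it across y at the middle.
- pack: The same pack (about 60 g), origin at the centre of its underside.
- tray: Fixed teak tray 200 (x) x 300 (y) mm, walls 6 mm thick and 18 mm high, inner floor 6 mm above the counter; origin at the centre of its underside.
- bowl: Black ceramic shaving bowl, 90 mm across the rim, 50 mm high, loose in the tray; origin at its underside. Leave alone.
- shaver: Chrome shaver handle 85 mm long (y), 13 mm thick, lying in the tray; origin at its underside, at mid-length. Leave alone.
- comb: Flat bamboo comb 28 (x) x 140 (y) x 5 mm lying in the tray; origin at the centre of its underside. Leave alone.
Not all that is in view belongs to the job. Of the things like the pack, leave any that is red; of the rest the smaller one is meant.

How it is judged (in metres and radians):
On the way, in this order (a step that is already met when the one before it is completed fails the run):
1. the pack rests, released, inside the dock's basket (x of pack_center in the frame of basket between -0.046 and 0.046 m and y of pack_center in the frame of basket between -0.041 and 0.041 m and z of pack_center in the frame of basket between 0.004 and 0.027 m and linear speed of pack below 0.03 m/s and contact force between the fingers and pack below 0.05 N), for 0.2 s.
2. the switch arm has snapped over and stays over with nothing touching it (y of roller in the frame of dryer below -0.052 m and contact force between each of the arm, the fingers and lever below 0.05 N and linear speed of lever below 0.03 m/s), for 0.3 s.
At the end, for the whole second after the job is handed in: The pack rests released on the basket's floor (its centre within 46 mm along x and 41 mm along y of the basket's centre and 4 to 27 mm above the floor), and the switch arm stays over by itself, untouched (roller at least 18 mm to the dock's -y of its rest place) (all of step 1 and all of step 2).
It fails at once if the switch arm is pushed with more than 12 N (rammed against its stop) (contact force between any of the fingers, the arm and lever above 12 N).
It fails at once if the pack is dropped: falls free faster than 0.6 m/s (contact force between the fingers and pack below 0.05 N and linear speed of pack above 0.6 m/s).
It fails at once if the bowl, shaver handle or comb is moved by more than 25 mm, or the bowl tipped (distance of any of bowl, shaver, comb from where it was at the start of the episode above 0.025 m or angle between bowl's own z axis and vertical above 0.4 rad).
It also fails if it takes over 70 s, if anything falls off the work surface, if the arm or the gripper's body presses on something with over 40 N, if the wrist force passes 120 N, or if a joint passes its speed limit or range.

ROBOT

A 7-joint arm with a two-finger parallel gripper is mounted at the origin on the work surface. World frame = base frame: x ahead of the robot, y to its left, z up, the work surface at z = 0. Lengths are in mm, angles in rad, forces in N, time in s.
With the tool pointing down it reaches from about 425 to 825 mm from the base axis. Payload 3.6 kg.
Tool frame: the origin (TCP) lies at the very end of the fingers, on their centre line; the grasp point (between the pads) lies 19 mm behind it; z points along the fingers, y is the line along which they close (so a half turn about z gives the same grasp; the last joint's range is limited). The gripper opens to 93 mm and grips with 3 to 60 N. Pads are 15 mm wide; open, the fingers measure 128 mm over their backs; the gripper's body (75 mm by 188 mm) begins 65 mm behind the grasp point.
Start: joints at [-0.026, 0.615, -0.013, 1.423, 0.008, 1.103, -0.04], TCP at [649.971, 0.024, 218.64] pointing down, gripper open.
Joint ranges: [-3.12, 3.12], [-0.3, 2.06], [-1.34, 1.32], [0.26, 2.42], [-1.36, 4.5], [0.01, 1.98], [-2.84, 2.84]. Speed limits (rad/s): [2.79, 2.79, 3.14, 3.14, 3.14, 3.14, 3.14].

INTERFACE

Orientations are given as a unit quaternion [x, y, z, w].
In Python, from cell import r gives the robot as it stands. Calls block until the motion is done:
- r.goto(position, orientation): joint-space move of the TCP to a pose.
- r.movel(position, feed=150, ori=None, contact_N=None): straight line of the TCP; ori=None keeps the orientation; feed is the mean speed in mm/s. With contact_N (N) it stops when the force on the tool has changed by that much, and returns True; else False.
- r.move_j(angles): joint-space move.
- r.grip(opening, grasp_force=None): finger opening in mm; grasp_force is the grip in N (None keeps the last); returns when the fingers have stopped.
- r.dwell(seconds).
- r.inverse_kinematics(position, orientation): joint angles nearest the present ones, or None.
- r.sense(): the state.
- r.get_image(name): name is "scene" or "side" or "wrist"; returns a dict with "pixels" (400x640x3 uint8, red, green, blue), "vfov" (degrees; the focal length in pixels is half the picture's height over the tangent of half this angle, whatever the lens; pixels are square), "cx", "cy" (the principal point, pixels), "view" (4x4, takes a point from world to camera coordinates). Camera axes: x right, y down, z forward; pixel columns grow to the right and rows downward; lengths in mm; the calibration is good to about 2 mm. A picture is of the moment at which its call begins. There is no depth.
A pose or a line that the arm cannot do raises r.Unreachable and nothing moves.
- r.close_job(): hands the job in; it is judged then, once.
The state is a dict: "time": time; "qpos": joint angles; "joint_vel": joint speeds; "tau": joint torques, N m; "tcp_pos": TCP position; "tcp_rot": TCP orientation; "ft_force": force on the tool from outside, world axes, zero at the start; "torque": the same for the moment, N m; "gripper_width": finger opening in mm; "finger_force": force on a finger pad.
Only numpy, scipy, OpenCV 4.12 (cv2) and the standard library are available. Lean on these libraries where they do the work, as an engineer would, in place of code of your own. Each camera call takes 0.05 s, during which the arm holds its last target. There are 200 camera calls.

## Working session

There is one attempt and no reset: what is moved stays moved. The work goes in short steps, each a Python script; the robot and the scene stay as the last script left them, time stands still between calls to the robot, and variables do not carry over. Pictures are saved under pics/ and viewed, at most 10 in all, crops included, and the job is handed in when it is done.

```bash
mkdir -p pics
cat > h.py <<'E'
import numpy as np, cv2
from cell import r
def img(n,f=None):
    d=r.get_image(n)
    if f: cv2.imwrite('pics/'+f,d['pixels'][:,:,::-1])
    return d
def K(d):
    f=200/np.tan(np.radians(d['vfov'])/2); return f
def cast(d,u,v,z):
    V=np.array(d['view']);R=V[:3,:3];t=V[:3,3];f=K(d)
    c=-R.T@t; k=R.T@np.array([(u-d['cx'])/f,(v-d['cy'])/f,1]); return c+k*(z-c[2])/k[2]
def proj(d,p):
    V=np.array(d['view']);q=V[:3,:3]@np.array(p)+V[:3,3];f=K(d); return q[0]/q[2]*f+d['cx'],q[1]/q[2]*f+d['cy']
E
python3 - <<'E'
from h import *
a=img('scene','s.png');b=img('side','d.png')
for d in(a,b):
  V=np.array(d['view']);print(d['vfov'],-V[:3,:3].T@V[:3,3],V[2,:3])
print(r.sense())
E
```

```text
43.15469447183737 [1046.69871119 -559.72285752  716.95270044] [-0.5161364   0.57082507 -0.63856242]
47.842763326816225 [394.72405036 708.68913585 697.97107142] [ 0.15372266 -0.75678528 -0.63533092]
{'time': 0.1, 'qpos': array([-0.02651413,  0.61579621, -0.01263003,  1.42471991,  0.00815363,
        1.10339097, -0.04038999]), 'joint_vel': array([ 0.00055772, -0.0004552 , -0.00058422, -0.00386821,  0.00032744,
        0.00025306, -0.00103859]), 'tau': array([ 9.60165453e-04, -4.60037935e+01,  2.10206788e-01, -1.66244763e+01,
       -6.11468428e-02,  1.69380486e-02,  1.02607953e-04]), 'tcp_pos': array([6.49298200e+02, 1.32151965e-02, 2.17620261e+02]), 'tcp_rot': array([ 0.70706222,  0.70715043, -0.00082365, -0.00077614]), 'ft_force': array([-1.28170425,  0.17903295,  0.01850881]), 'torque': array([0.00085779, 0.06394093, 0.04651393]), 'finger_force': 0.0, 'gripper_width': 92.69387770715058}
```

View pics/s.png

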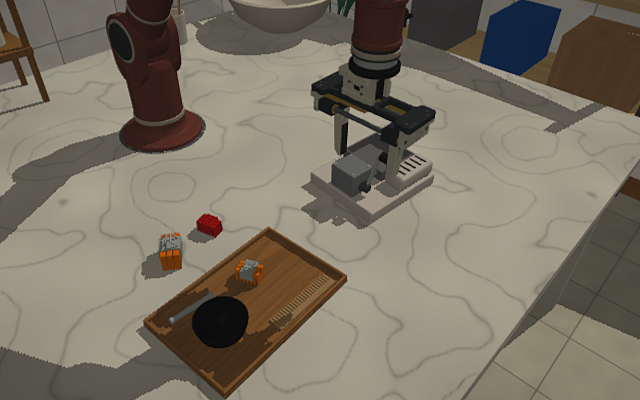

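View pics/d.png

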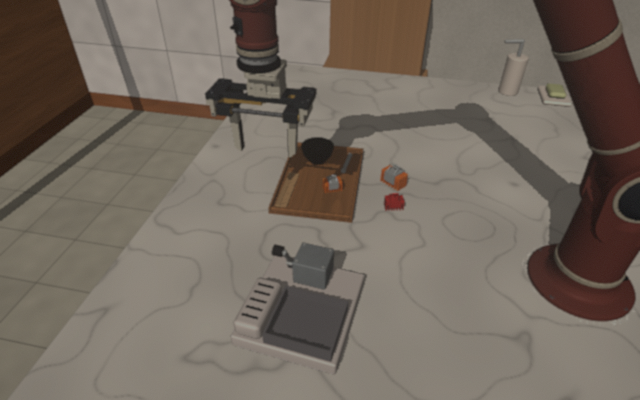

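Candidates: orange pack in the tray (scene 250,271; side 333,183), larger orange pack on the counter (scene 171,250; side 394,177), and a red one (scene 209,224; side 394,202). I choose the smaller orange one, in the tray. Next is a close crop to check the pack and the dock.

Run:
```python
from h import *
a=cv2.imread('pics/s.png');b=cv2.imread('pics/d.png')
A=cv2.resize(a[225:300,150:290],None,fx=4,fy=4,interpolation=cv2.INTER_CUBIC)[:,:400]
A=cv2.resize(a[235:300,195:295],(400,260),interpolation=cv2.INTER_CUBIC)
A2=cv2.resize(b[160:225,310:410],(400,260),interpolation=cv2.INTER_CUBIC)
B=cv2.resize(b[235:375,225:375],(600,560),interpolation=cv2.INTER_CUBIC)
cv2.imwrite('pics/c1.png',np.hstack([A,A2]));cv2.imwrite('pics/c2.png',B)
for n,rng in(('scene',[[(237,255),(262,290)],[(155,228),(190,275)]]),('side',[[(320,172),(346,194)],[(378,160),(412,190)]])):
  d=img(n);h=cv2.cvtColor(d['pixels'],cv2.COLOR_RGB2HSV)
  for (x0,y0),(x1,y1) in rng:
    s=h[y0:y1,x0:x1];m=((s[...,0]>5)&(s[...,0]<18)&(s[...,1]>200)&(s[...,2]>110))|((s[...,1]<70)&(s[...,2]>70))
    v,u=np.nonzero(m);print(n,len(u),u.mean()+x0,v.mean()+y0,u.min()+x0,u.max()+x0,v.min()+y0,v.max()+y0,cast(d,u.mean()+x0,v.mean()+y0,24))
```

```text
scene 348 249.02011494252872 269.7068965517241 237 261 259 284 [ 545.34049715 -181.86743083   24.        ]
scene 1286 172.599533437014 249.1710730948678 155 189 228 274 [ 402.26489228 -246.61617565   24.        ]
side 134 332.8805970149254 181.70149253731344 327 338 174 189 [ 546.4278772  -188.95544407   24.        ]
side 699 394.3261802575107 172.36337625178828 378 411 160 189 [ 399.09348224 -263.96701845   24.        ]
```

View pics/c1.png

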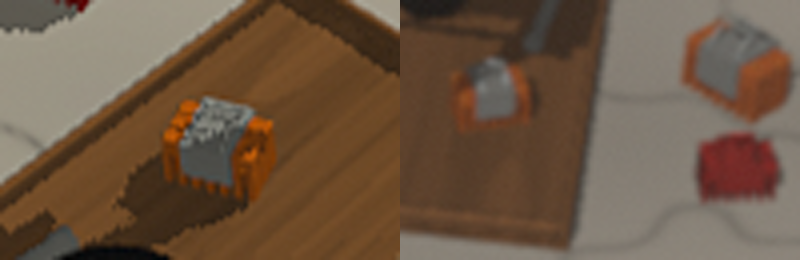

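View pics/c2.png

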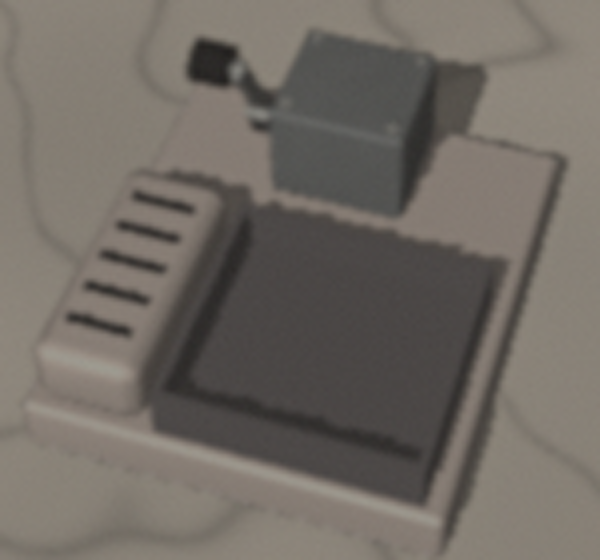

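The crops confirm the small orange pack in the tray, with its steel clip; the red one and the larger orange one stand outside. In the dock crop, the base top corners are at side px (335.8,364.5), (232,336.3) and (366.3,274.5), and the roller is at (278.3,250.5).

Run:
```python
from h import *
d=img('side')
P=[cast(d,*uv,30)[:2] for uv in((335.75,364.5),(232,336.3),(366.3,274.5))]
print(P, np.linalg.norm(P[1]-P[0]),np.linalg.norm(P[2]-P[0]))
ex=P[1]-P[0];ey=P[0]-P[2]
print(np.arctan2(ex[1],ex[0]),np.arctan2(-ey[0],ey[1]),(P[1]+P[2])/2)
print('roller',cast(d,278.3,250.5,116))
B=[cast(d,225+u/4,235+v/4,85)[:2] for u,v in((315,32),(430,62),(405,138),(275,110))];print('block',B)
r.goto([546,-186,230],[0.7071,0.7071,0,0])
w=img('wrist','w1.png');V=np.array(w['view']);print(w['vfov'],-V[:3,:3].T@V[:3,3],V[:3,:3],proj(w,[546,-186,34]))
```

```text
[array([446.99727485, 309.0579634 ]), array([630.73343242, 294.82751317]), array([423.79420806, 104.94265348])] 184.28641109081096 205.42989570499228
-0.0772961525618373 -0.11319037762488128 [527.26382024 199.88508332]
roller [582.86626728 160.12208562 116.        ]
block [array([550.48939907, 100.57735462]), array([492.27611054, 108.41725494]), array([494.29091594, 158.51200381]), array([556.3991336, 154.5797142])]
61.47373782246275 [ 547.2509541  -106.10889339  397.91362942] [[ 9.99998065e-01  1.95409401e-03  2.25840529e-04]
 [ 1.81247749e-03 -9.59918534e-01  2.80273301e-01]
 [ 7.64468887e-04 -2.80272349e-01 -9.59920218e-01]] (np.float64(322.65703292200317), np.float64(174.6456204495429))
```

View pics/w1.png

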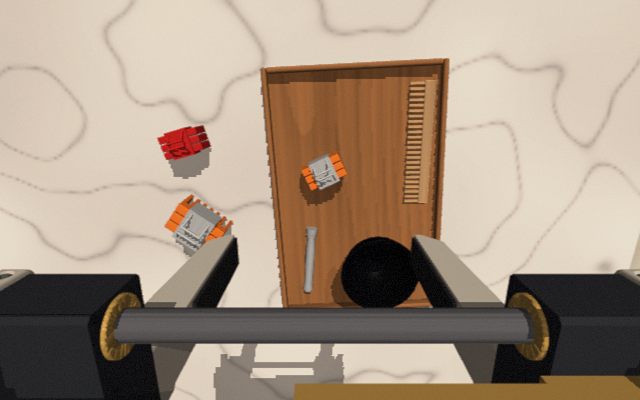

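The wrist view shows the pack at about (324,172), with its long axis turned about +24° in world. The bowl is at (380,272) and the shaver at (310,260); both are clear of a part-open grip.

```bash
cat >> h.py <<'E'
from scipy.spatial.transform import Rotation as Ro
def down(a): # tool z down, tool y at world angle a
    y=np.array([np.cos(a),np.sin(a),0]);z=np.array([0,0,-1.]);x=np.cross(y,z)
    return Ro.from_matrix(np.c_[x,y,z]).as_quat()
def best(p,a):
    s=[]
    for k in(0,np.pi):
        q=r.inverse_kinematics(p,down(a+k)); s.append((abs(q[6]) if q is not None else 9,a+k))
    print(s); return min(s)[1]
E
python3 - <<'E'
from h import *
w=img('wrist');x0,y0=290,140
s=cv2.cvtColor(w['pixels'],cv2.COLOR_RGB2HSV)[y0:205,x0:360]
m=((s[...,0]>5)&(s[...,0]<16)&(s[...,1]>205)&(s[...,2]>150)).astype(np.uint8)
m=cv2.morphologyEx(m,cv2.MORPH_OPEN,np.ones((2,2)))
v,u=np.nonzero(m);P=np.array([cast(w,a+x0,b+y0,31)[:2] for a,b in zip(u,v)],np.float32)
(c,sz,an)=cv2.minAreaRect(P);print(len(u),c,sz,an,P.mean(0))
C=P-P.mean(0);e=np.linalg.eigh(C.T@C)[1][:,1];th=np.arctan(e[1]/e[0]);print('pca',np.degrees(th))
a=best([*c,20],th+np.pi/2)
r.grip(60,12)
r.goto([*c,120],down(a))
w=img('wrist','w2.png');print(proj(w,[*c,34]),r.sense()['qpos'])
np.save('p.npy',[*c,th,a])
E
```

```text
362 (547.82958984375, -183.5656280517578) (44.883567810058594, 28.308521270751953) 25.45789909362793 [ 549.1378  -183.25645]
pca 25.962317
[(np.float64(1.8454214786027872), np.float32(2.0239244)), (np.float64(0.6032175445584201), np.float32(5.165517))]
(np.float64(322.8361188561541), np.float64(202.61084273338406)) [ 0.12960654  0.62546029  0.2481093   1.7576222  -0.20579303  0.78213383
 -0.63752223]
```

View pics/w2.png

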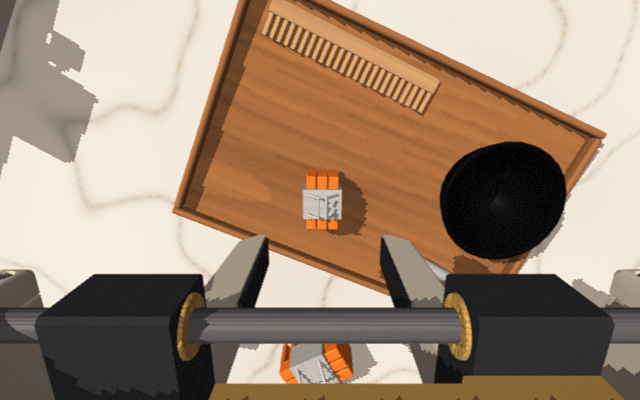

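The pack is centred at (322,202), square to the fingers, and clear on both sides, so I grasp it.

Run:
```python
from h import *
x,y,th,a=np.load('p.npy')
print(r.movel([x,y,11],feed=80,contact_N=6),r.sense()['tcp_pos'])
r.grip(10,15); s=r.sense();print(s['gripper_width'],s['finger_force'],s['tcp_pos'])
r.movel([x,y,200],feed=120); s=r.sense();print(s['gripper_width'],s['finger_force'])
yaw=-0.095;R=np.array([[np.cos(yaw),-np.sin(yaw)],[np.sin(yaw),np.cos(yaw)]])
b=np.array([529,200])+R@[-20,45];print('basket',b)
a2=best([*b,60],yaw+np.pi/2)
r.goto([*b,220],down(a2))
s=r.sense();print(s['gripper_width'],s['finger_force'],s['time'],s['tcp_pos'])
w=img('wrist','w3.png')
for p in([0,0,34],):print(proj(w,[*b,34]),proj(w,[582,160,116]))
```

```text
False [ 548.23284495 -183.70763696   11.52103973]
30.360199747269867 15.000053811818361 [ 547.77767086 -183.46807092   11.07420426]
29.902254137608278 14.999937918037176
basket [513.35875473 246.69423355]
[(np.float64(0.6350079310051959), 1.4757963267948966), (np.float64(1.7973550485970942), 4.61738898038469)]
29.73536395232349 14.999771006405354 8.3 [514.03961905 245.08792197 219.61634872]
(np.float64(326.37233080794147), np.float64(174.0917281359912)) (np.float64(238.6087466070139), np.float64(276.7994139838612))
```

View pics/w3.png

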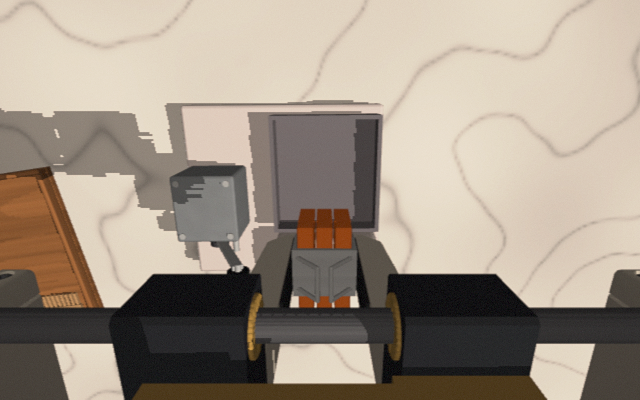

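The carried pack lines up with the basket. The rim centre is at about (326,173) against a predicted (326,174), and the edges are parallel. I lower it and feel for the floor.

Run:
```python
from h import *
a2=-0.095+np.pi/2; b=np.array([513.4,246.7])
r.movel([*b,60],feed=100,ori=down(a2))
print(r.movel([*b,36],feed=15,contact_N=2.5)); s=r.sense();print(s['tcp_pos'],s['ft_force'])
p=s['tcp_pos']
r.grip(48); r.dwell(.3); s=r.sense();print(s['gripper_width'],s['finger_force'])
r.movel([p[0],p[1],220],feed=100)
r.grip(5); r.dwell(.2)
w=img('wrist','w4.png');print(r.sense()['time'])
d=img('side','d4.png')
for q,n in((w,'w'),(d,'s')):
  h=cv2.cvtColor(q['pixels'],cv2.COLOR_RGB2HSV)
  m=((h[...,0]>5)&(h[...,0]<16)&(h[...,1]>205)&(h[...,2]>90)).astype(np.uint8)
  n_,l,st,c=cv2.connectedComponentsWithStats(m)
  for i in range(1,n_):
    if st[i,4]>25: print(n,st[i],cast(q,*c[i],60))
```

```text
True
[513.32722173 246.67322064  39.01998406] [6.96326373e-01 3.92420280e-04 5.20045830e+00]
48.192234325754455 0.0
15.275
w [312 156   8  14  92] [494.519809   238.86663846  60.        ]
w [321 156   8  14  88] [495.30048884 247.62511592  60.        ]
w [330 156   7  14  87] [496.10102745 256.23276395  60.        ]
w [313 195   7   7  43] [530.27827385 235.49206895  60.        ]
w [321 195   7   7  47] [531.15263744 244.12586662  60.        ]
w [330 195   6   7  42] [531.96117407 252.58791258  60.        ]
```

View pics/w4.png

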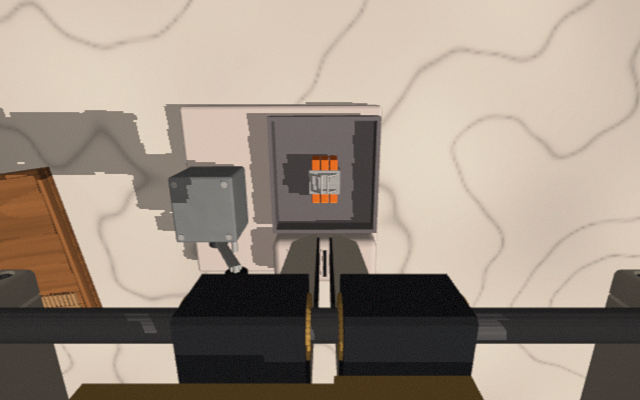

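The pack stands level inside the basket at (325,181), released. Now I approach the roller from the basket side with closed fingers and feel my way across.

```bash
cat >> h.py <<'E'
yaw=-0.095;c0=np.array([529,200.])
RR=np.array([[np.cos(yaw),-np.sin(yaw)],[np.sin(yaw),np.cos(yaw)]])
def D(x,y,z): return [*(c0+RR@[x,y]),z]
def fy(n=4):
    f=[]
    for _ in range(n): f.append(r.sense()['ft_force'][:2]@RR[:,1]); r.dwell(.01)
    return np.mean(f)
E
python3 - <<'E'
from h import *
r.grip(0)
p=D(56,2,160);a=best(p,yaw)
r.goto(p,down(a)); r.movel(D(56,2,107),feed=80); r.dwell(.4)
b=fy(8);print('base',b,[round(fy(1)-b,2) for _ in range(5)],r.sense()['time'])
hit=r.movel(D(56,-35,107),feed=12,contact_N=0.8)
t=r.sense()['tcp_pos'];y=(RR.T@(t[:2]-c0));print(hit,y,fy()-b,r.sense()['time'])
np.save('b.npy',[b,y[1]])
img('scene','s5.png')
E
```

```text
[(np.float64(0.45223981019341963), -0.095), (np.float64(2.1797377432859237), 3.046592653589793)]
base -0.2032756147311519 [np.float64(-0.32), np.float64(-0.41), np.float64(0.24), np.float64(0.29), np.float64(0.3)] 18.0833
True [ 55.82795281 -14.42141457] 0.9935924268063709 19.6833
```

```bash
cat > push.py <<'E'
from h import *
import sys
b,y0=np.load('b.npy');start,end=map(float,sys.argv[1:3])
print('to start',r.movel(D(56,start,107),feed=20,contact_N=7),fy()-b)
y=start;low=0;L=[]
while y>end:
    y-=1.5; hit=r.movel(D(56,y,107),feed=12,contact_N=3.5); f=fy(6)-b; L.append((round(y,1),round(f,2)))
    low=low+1 if f<0.35 else 0
    if hit or f>4.5 or low>=3 or r.sense()['time']>52: break
print(L,hit,r.sense()['time']); img('scene','s6.png')
E
python3 push.py -33 -95
python3 -c "
import cv2,numpy as np
a=[cv2.resize(cv2.imread('pics/'+n)[140:220,310:410],(400,320),interpolation=cv2.INTER_CUBIC) for n in('s5.png','s6.png')];cv2.imwrite('pics/c6.png',np.hstack(a))"
```

```text
to start False 1.255341843095508
[(-34.5, np.float64(1.28)), (-36.0, np.float64(1.22)), (-37.5, np.float64(1.24)), (-39.0, np.float64(0.91)), (-40.5, np.float64(1.47)), (-42.0, np.float64(0.95)), (-43.5, np.float64(0.78)), (-45.0, np.float64(0.81)), (-46.5, np.float64(0.99)), (-48.0, np.float64(0.55)), (-49.5, np.float64(0.31)), (-51.0, np.float64(0.73)), (-52.5, np.float64(0.68)), (-54.0, np.float64(0.35)), (-55.5, np.float64(0.36)), (-57.0, np.float64(0.28)), (-58.5, np.float64(0.33)), (-60.0, np.float64(0.58)), (-61.5, np.float64(0.35)), (-63.0, np.float64(0.33)), (-64.5, np.float64(0.33)), (-66.0, np.float64(-0.15))] False 27.9667
```

View pics/c6.png

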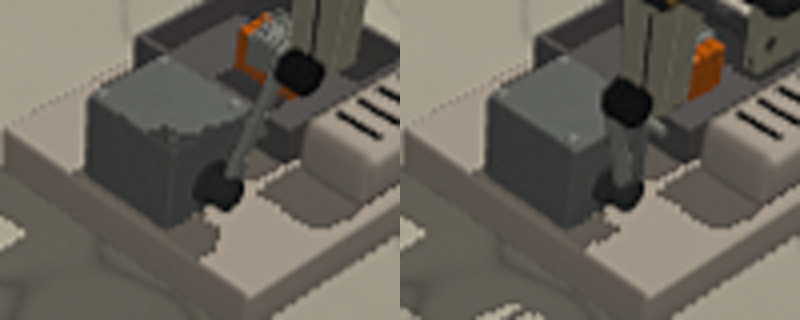

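The left crop shows the arm at rest with the roller at scene (384.5,158). The right shows it past upright, roller at about (366.7,165.5). I compute the roller angle against the finger to see if it has left contact.

```bash
cat >> h.py <<'E'
def ang(d):
    g=d['pixels'][145:185,340:400].max(2); m=(g<45).astype(np.uint8)
    n,l,st,c=cv2.connectedComponentsWithStats(m); i=1+np.argmax(st[1:,4]); u=c[i]+[340,145]
    A=np.linspace(.6,-.9,301); E=[np.linalg.norm(np.array(proj(d,D(55,-70+75*np.sin(t),50+75*np.cos(t))))-u) for t in A]
    k=np.argmin(E); return u,st[i],A[k],E[k],-70+75*np.sin(A[k])
E
python3 - <<'E'
from h import *
d=img('scene')
for f in('s5.png','s6.png'):
    d['pixels']=cv2.imread('pics/'+f)[:,:,::-1]; print(ang(d))
t=r.sense()['tcp_pos'];print(RR.T@(t[:2]-c0),fy(8)-np.load('b.npy')[0])
E
```

```text
(array([384.33018868, 157.64150943]), array([ 38,   7,  13,  12, 106], dtype=int32), np.float64(0.5499999999999999), np.float64(0.7223255574206724), np.float64(-30.79845783020057))
(array([366.30088496, 165.39823009]), array([ 20,  14,  13,  13, 113], dtype=int32), np.float64(-0.245), np.float64(1.4354452142768364), np.float64(-88.19172435914291))
[ 56.0035494  -65.96518104] 0.06295819706281408
```

The roller-to-finger offset grew from 16.4 to 22.2 mm and the force is zero, so the arm has snapped ahead of the finger. I back off and check that it stays.

Run:
```python
from h import *
r.movel(D(56,-45,107),feed=60); r.dwell(.5)
d=img('scene','s7.png');print(ang(d))
r.movel(D(56,-20,200),feed=100); r.dwell(.5)
d=img('scene','s8.png');print(ang(d),r.sense()['time'])
cv2.imwrite('pics/c8.png',cv2.resize(cv2.imread('pics/s8.png')[135:220,300:440],(700,425),interpolation=cv2.INTER_CUBIC))
```

```text
(array([366.70634921, 165.24603175]), array([ 20,  14,  17,  13, 126], dtype=int32), np.float64(-0.2300000000000001), np.float64(1.5763091096985038), np.float64(-87.09831426513914))
(array([366.91269841, 165.42063492]), array([ 20,  14,  19,  13, 126], dtype=int32), np.float64(-0.2300000000000001), np.float64(1.8402957030660756), np.float64(-87.09831426513914)) 30.85
```

View pics/c8.png

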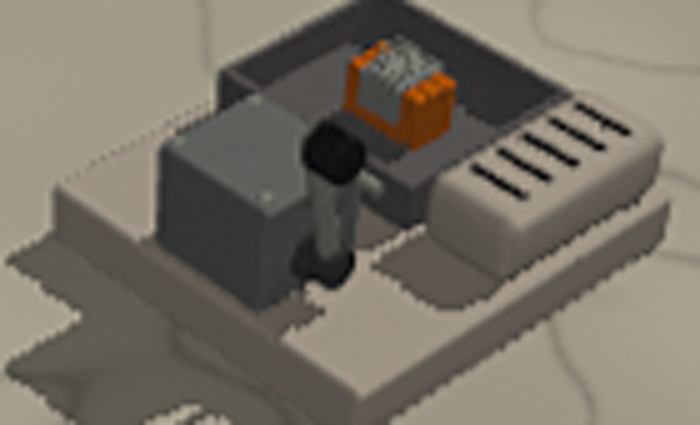

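The arm stays over with nothing touching it (roller at crop (333,152)), and the pack stands in the basket at (400,90). I hand the job in.

```bash
python3 -c "
from h import *
print(r.close_job())"
```

```text
the job is handed in; nothing more can be done
None
```

The job is handed in: the pack is released inside the basket and the switch arm snapped over and stays over untouched, at about 31 s of the 70 s limit; the judge returned no verdict.

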